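# Close the crock with its double lid, then take off the outer lid

## Robot

A 6-joint arm with a two-finger parallel gripper is mounted at the origin on a cart in front of the work surface, level with it; the furniture and walls round the work are solid. World frame = base frame: x ahead of the robot, y to its left, z up, the work surface at z = 0. Lengths are in mm, angles in rad, forces in N, time in s.
With the tool pointing down it reaches from about 350 to 875 mm from the base axis. Payload 4.2 kg.
Tool frame: the origin (TCP) lies between the finger pads; the fingertips stand 14 mm ahead of it and the grasp point (between the pads) lies 5 mm behind it; z points along the fingers, y is the line along which they close (so a half turn about z gives the same grasp; the last joint's range is limited). The gripper opens to 87 mm and grips with 3 to 60 N. Pads are 19 mm wide; open, the fingers measure 117 mm over their backs; the gripper's body (75 mm by 190 mm) begins 51 mm behind the grasp point.
Start: joints at [-0.881, 0.385, 0.008, 0, -1.194, -0.259], TCP at [261.011, -567.867, 236.55] pointing down, gripper open.
Joint ranges: [-3.14, 3.14], [-1.21, 2.06], [-1.07, 1.41], [-3.16, 2.05], [-2.99, -0.16], [-3.1, 3.1]. Speed limits (rad/s): [2.79, 2.79, 3.14, 3.14, 3.14, 3.14].

## Interface

Orientations are given as [roll, pitch, yaw] about the fixed x, y, z axes, in that order (R = Rz(yaw) Ry(pitch) Rx(roll)).
In Python, from cell import arm gives the robot as it stands.
- The arm moves only by the tool send_rows, never from a script. Its argument "increments" is a list of rows, each a list of 3 entries, a list of its own where there are three numbers: the closure in counts, from 0 (fully open) to 255 (shut), then the shift along the tool's x, y, z in cm, then the turn about the tool's z in rad. A call has 1 to 20 rows; each row shifts and turns the commanded pose from where the row before left it, along the tool's axes as they then stand; what a row does not reach is not made up. A row lasts 1/10 s, in which the tool goes at most 50 mm and 8.59 degrees, less where a joint would pass 70% of its speed; a pose out of reach is approached as far as the arm can. A call is refused whole if a number of a shift passes 5 or a number of a turn 0.15, either way. A call with a gripper value outside its range is refused whole. The fingers move at their own pace and stop on an object; the grip force is fixed at half the most. Time passes only in rows, so rows that do not move let the fingers close. It gives the time, the measured TCP pose, the force, the opening and the grip force at its end, in the units of the state.
- arm.sense(): the state, without advancing time (a new reading comes with each control period).
- arm.camera(name): name is "scene" or "top" or "wrist"; returns a dict with "frame" (400x640x3 uint8, blue, green, red), "fx", "fy", "cx", "cy" (pixels), "origin" and "orientation" of the camera in the world; the wrist camera has in their place "T_tool_cam" (4x4, takes a point from camera to tool coordinates, whose origin is the TCP and whose axes are the flange's). Camera axes: x right, y down, z forward; pixel columns grow to the right and rows downward; lengths in mm; the calibration is good to about 2 mm. The wrist camera is an equidistant fisheye: a pixel r from the principal point sees the ray r / f radians off the axis. A picture is of the moment at which its call begins: read the wrist's pose just before it. There is no depth.
- arm.sign_off(): hands the job in; it is judged then, once.
The state is a dict: "time_s": time; "joints": joint angles; "qd": joint speeds; "tau": joint torques, N m; "ee_pos": TCP position; "tcp_rot": TCP orientation; "force": force on the tool from outside, world axes, zero at the start; "torque": the same for the moment, N m; "gripper_width": opening from 0.0 (shut) to 1.0 (fully open); "finger_force": force on a finger pad.
Only numpy, scipy, OpenCV 4.12 (cv2) and the standard library are available. Lean on these libraries where they do the work, as an engineer would, in place of code of your own. Each camera call takes 0.05 s, during which the arm holds its last target. There are 200 camera calls.

## Task

Lift the nested pair of lids together out of the hollow of the round wooden rest (the long wooden knob belongs to the inner lid and carries both) and lower the pair onto the open crock until it is fully seated, then let go. Then take the outer lid alone by its collar and lift it straight up off the knob, leaving the inner lid undisturbed in the crock's mouth. Finish still holding the outer lid level in the air, its lower edge clear above the top of the knob, ready to be handed over; do not shove the crock, the rest or the things around.

Things in the scene. Friction and masses are not known exactly. Their poses are not given: they have to be found in the camera images.
- crock: Round white stoneware crock, open on top, loose, upright, 0.9 kg, 85 mm tall, belly 116 mm across; its top 17 mm is a straight neck 94 mm outside, 84 mm inside diameter. Origin: centre of the underside, z up. With both lids fully seated the inner lid's origin is 69 mm and the outer lid's 77 mm above this origin, on the same axis.
- lid_rest: Round wooden lid rest, loose, 146 mm across, 28 mm tall, with a round cavity 122 mm across whose floor is 10 mm above the underside. The nested lids stand in it at the start, the inner lid's plug on the cavity floor. Origin: centre of the underside, z up.
- inner_lid: Inner lid, loose, 0.15-0.25 kg: white plug 16 mm deep, 60 mm across at the foot tapering out to 76 mm; on it a flange 102 mm across, 4 mm thick, that sits on the crock's rim; on its axis a wooden knob, stem 16 mm thick, head 22 mm thick from 47 to 73 mm above the origin. Origin: centre of plug's underside, z up. Nested, the knob's head stands 26 mm out of the outer lid's collar.
- outer_lid: Outer lid, loose, 0.16-0.28 kg, white cap 114 mm across with a skirt 12 mm deep (106 mm inside) and a deck; deck top 17 mm above the origin. On the deck a round collar, open through, 44 mm outside, 34 mm inside, 17 to 39 mm above the origin. Lies unfastened on the inner flange, 2 mm side play. Origin: centre of skirt's lower edge, z up; nested, it is 8 mm above the inner lid's origin.
- salt_mill: Bystander: small upright glass mill with a grey top, 44 mm across, 90 mm tall, origin under its centre. Leave it alone.
- garlic: Bystander: garlic bulb, 56 mm, origin under its centre. Leave it alone.
- teaspoon: Bystander: teaspoon lying flat, 132 x 28 x 11 mm, origin under its centre. Leave it alone.
- glass: Bystander: drinking glass, 79 mm across, 90 mm tall, standing on the hob, origin under its centre. Leave it alone.

How it is judged (in metres and radians):
On the way, in this order (a step that is already met when the one before it is completed fails the run):
1. both lids, still nested, are lifted together clear of the rest (z of outer_lid in the frame of inner_lid between 0.004 and 0.013 m and z of inner_lid in the frame of lid_rest above 0.04 m and contact force between each of inner_lid, outer_lid and lid_rest below 0.1 N and contact force between the fingers and inner_lid above 0.5 N), for 0.2 s.
2. the nested pair is fully seated on the crock and the knob is let go (z of outer_lid in the frame of inner_lid between 0.004 and 0.013 m and z of inner_lid in the frame of crock between 0.064 and 0.073 m and horizontal distance between inner_lid and crock below 0.009 m and angle between inner_lid's own z axis and vertical below 0.06 rad and horizontal distance between outer_lid and crock below 0.012 m and contact force between each of the arm, the fingers and inner_lid below 0.1 N), for 0.3 s.
At the end, for the whole second after the job is handed in: The outer lid is held still, level within 0.25 rad, its lower edge over 145 mm above the worktop (knob top: 142 mm), touching neither inner lid nor crock. The inner lid sits untouched in the upright crock within 4 mm of seated height, 9 mm of its axis, 0.06 rad of level (z of inner_lid in the frame of crock between 0.064 and 0.073 m and horizontal distance between inner_lid and crock below 0.009 m and angle between inner_lid's own z axis and vertical below 0.06 rad and linear speed of inner_lid below 0.02 m/s and angle between crock's own z axis and vertical below 0.05 rad and height (world z) of outer_lid above 0.145 m and angle between outer_lid's own z axis and vertical below 0.25 rad and linear speed of outer_lid below 0.03 m/s and contact force between the fingers and outer_lid above 1 N and contact force between each of outer_lid, the fingers, the arm and inner_lid below 0.1 N and contact force between outer_lid and crock below 0.1 N); the arm keeps its last pose, push and grip.
It fails at once if the lids are parted, or the inner lid is pulled up or knocked, while the inner lid is not seated in the crock (z of outer_lid in the frame of inner_lid above 0.022 m and not (z of inner_lid in the frame of crock between 0.064 and 0.073 m and horizontal distance between inner_lid and crock below 0.009 m and angle between inner_lid's own z axis and vertical below 0.06 rad)).
It fails at once if the crock is shoved more than 25 mm or tipped (distance of crock from where it was at the start of the episode above 0.025 m or angle between crock's own z axis and vertical above 0.2 rad).
It fails at once if the lid rest is shoved more than 40 mm (distance of lid_rest from where it was at the start of the episode above 0.04 m).
It fails at once if a bystander (mill, garlic, teaspoon or glass) is moved more than 25 mm (distance of any of salt_mill, garlic, teaspoon, glass from where it was at the start of the episode above 0.025 m).
It also fails if it takes over 51 s, if anything falls off the work surface, if the arm or the gripper's body presses on something with over 40 N, if the wrist force passes 120 N, or if a joint passes its speed limit or range.

## Working session

There is one attempt and no reset: what is moved stays moved. The work goes in short steps, Python scripts to look and compute and a tool call to move; the robot and the scene stay as the last step left them, time stands still between calls to the robot, and variables do not carry over. Pictures are saved under pics/ and viewed, at most 10 in all, crops included, and the job is handed in when it is done.

Besides the shell and the picture viewer there is one more tool, called after "Request:" by a JSON object that holds its "api" and its "payload", one argument or row to a line. send_rows: Moves the arm, as the interface text tells. Its arguments: {"type":"object","properties":{"increments":{"type":"array","items":{"type":"array"}}},"required":["increments"]}

```bash
mkdir -p pics; ls; cat > h.py <<'E'
import numpy as np, cv2
from scipy.spatial.transform import Rotation as R
from cell import arm
def ray(c,u,v):
    d=np.array([(u-c["cx"])/c["fx"],(v-c["cy"])/c["fy"],1.])
    o=np.array(c["orientation"],float)
    M=o if o.shape==(3,3) else R.from_euler('xyz',o).as_matrix()
    return np.array(c["origin"],float),M@d
def hit(c,u,v,z):
    o,d=ray(c,u,v); return o+d*(z-o[2])/d[2]
E
python3 - <<'E'
from h import *
print(arm.sense())
for n in("scene","top"):
    c=arm.camera(n); cv2.imwrite(f"pics/{n}0.png",c["frame"]); print(n,{k:v for k,v in c.items() if k!="frame"})
E
```

```text
pics
{'time_s': 0.0, 'joints': array([-8.81439530e-01,  3.85569531e-01,  6.67103314e-03, -4.74793202e-04,
       -1.19399136e+00, -2.58608290e-01]), 'qd': array([-0.00017456, -0.00100186,  0.00151695, -0.00127021,  0.00072646,
        0.00073714]), 'tau': array([ 3.82364333e-04, -3.90667498e+01,  1.87409341e+01,  4.21978891e+00,
        1.10209628e-02, -2.04368316e-04]), 'ee_pos': array([ 260.76326412, -567.40088116,  235.4730119 ]), 'tcp_rot': array([ 3.13945589e+00, -1.08950794e-04, -2.71101919e+00]), 'force': array([-0.01804398,  0.74827959,  0.22737568]), 'torque': array([ 0.00062156, -0.00883996, -0.00267169]), 'finger_force': 0.0, 'gripper_width': 0.9949452584882335}
scene {'fx': 418.1831636047226, 'fy': 418.1831636047226, 'cx': 329.1153896521489, 'cy': 202.75681015369352, 'origin': array([-36.33009069, 574.80064717, 556.55563301]), 'orientation': array([-2.14559225,  0.00845471, -2.24563311])}
top {'fx': 437.5554175939729, 'fy': 437.5554175939729, 'cx': 324.0590209662153, 'cy': 194.49261734291395, 'origin': array([486.63195215,  84.07811857, 977.32992888]), 'orientation': array([-3.07532877, -0.02341875, -1.57581011])}
```

View pics/scene0.png

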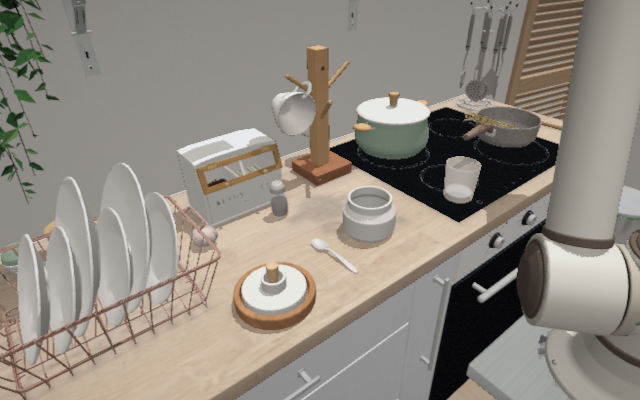

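View pics/top0.png

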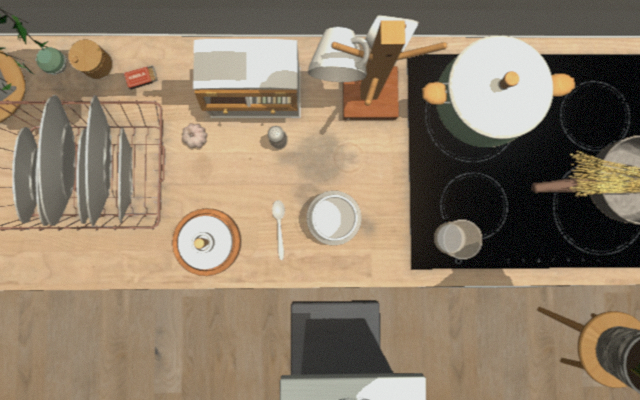

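Scene: the rest with the lids is at (206,241) in top, with the knob at (203,243). The crock is at (333,218), the spoon at (280,230) between them, the mill at (276,136), the glass at (460,238), and the mug tree is behind the crock.

```bash
python3 - <<'E'
from h import *
c=arm.camera("top"); s=arm.camera("scene")
f=c["frame"]; hsv=cv2.cvtColor(f,cv2.COLOR_BGR2HSV)
def blobs(cam,hsv,lo,hi,box,zs,mn=30,inv=False):
    x0,y0,x1,y1=box
    m=cv2.inRange(hsv,lo,hi); k=np.zeros_like(m); k[y0:y1,x0:x1]=m[y0:y1,x0:x1]
    for q in cv2.findContours(k,cv2.RETR_EXTERNAL,cv2.CHAIN_APPROX_NONE)[0]:
        if cv2.contourArea(q)<mn: continue
        h=cv2.convexHull(q); (u,v),r=cv2.minEnclosingCircle(h); e=cv2.fitEllipse(h) if len(h)>5 else None
        print(" ",np.round(e,1).tolist() if 0 else e, [np.round(hit(cam,*e[0],z),1).tolist() for z in zs] if e else (u,v,r))
print("rest");blobs(c,hsv,(5,120,60),(18,255,220),(165,200,250,285),[28])
print("lid white");blobs(c,hsv,(0,0,170),(180,45,255),(165,200,250,285),[10+8+17])
print("knob");blobs(c,hsv,(8,90,100),(30,255,255),(190,230,220,256),[83,70])
print("crock");blobs(c,hsv,(0,0,90),(180,50,255),(300,185,368,250),[85,50])
cv2.imwrite("pics/z.png",np.hstack([cv2.resize(f[200:280,165:245],(400,400),interpolation=2),cv2.resize(f[180:260,295:375],(400,400),interpolation=2)]))
sf=s["frame"];cv2.imwrite("pics/zs.png",np.hstack([cv2.resize(sf[250:335,225:325],(400,340),interpolation=2),cv2.resize(sf[175:260,325:425],(400,340),interpolation=2)]))
E
```

```text
rest
  ((205.87510681152344, 241.68051147460938), (66.29991149902344, 68.27250671386719), 61.49881362915039) [[448.9, 315.7, 28.0]]
lid white
  ((204.43101501464844, 242.12326049804688), (52.5811882019043, 54.06814956665039), 61.86912155151367) [[448.3, 317.1, 35.0]]
knob
  ((200.18450927734375, 242.7186737060547), (10.196870803833008, 13.253228187561035), 83.10842895507812) [[449.1, 313.7, 83.0], [448.5, 317.1, 70.0]]
crock
  ((333.4325256347656, 217.51058959960938), (54.00630187988281, 54.2594108581543), 116.75240325927734) [[498.7, 44.0, 85.0], [499.1, 42.4, 50.0]]
```

View pics/z.png

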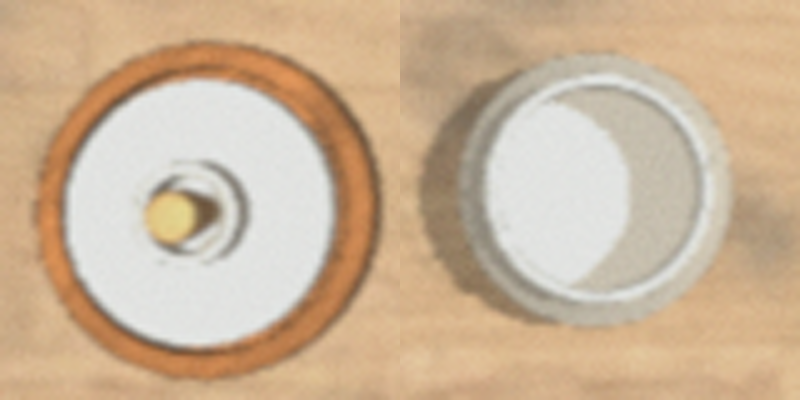

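View pics/zs.png

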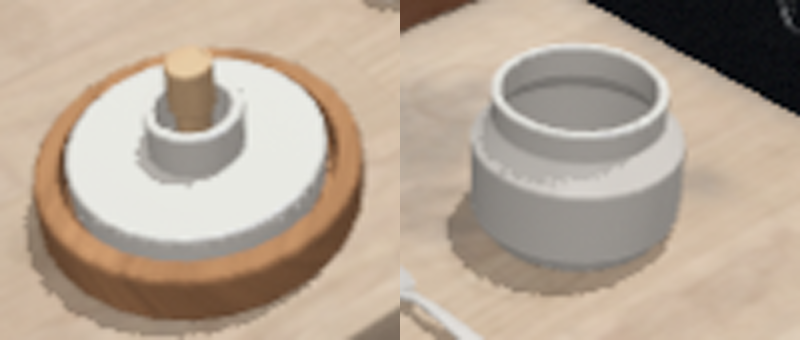

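The crops show the knob top at about (199.5,243) and the crock rim centre at about (335,217) in top. In scene these are (272,265) and (370,198). I'll triangulate both, and turn the tool meanwhile so that it closes along world x.

```bash
python3 - <<'E'
from h import *
t=arm.camera("top");s=arm.camera("scene")
def tri(a,b):
    o1,d1=ray(t,*a);o2,d2=ray(s,*b)
    k=np.linalg.lstsq(np.c_[d1,-d2],o2-o1,rcond=None)[0]
    p,q=o1+k[0]*d1,o2+k[1]*d2; return ((p+q)/2).round(1),round(float(np.linalg.norm(p-q)),1)
print("knob top (z~83)",hit(t,199.3,243,83),hit(s,271.9,265.1,83),tri((199.3,243),(271.9,265.1)))
print("rim (z 85)",hit(t,334.7,217.1,85),hit(s,369.9,197.4,85),tri((334.7,217.1),(369.9,197.4)))
E
```

```text
knob top (z~83) [448.53557726 315.48032027  83.        ] [446.76881302 317.67228771  83.        ] (array([448.6, 316.3,  80.9]), 0.7)
rim (z 85) [499.49594119  41.41365175  85.        ] [496.13599763  43.48770267  85.        ] (array([499.2,  41. ,  82.5]), 0.8)
```

Request:
{"api": "send_rows", "payload": {
  "increments": [
    [0,[0,0,0],-0.14],
    [0,[0,0,0],-0.14],
    [0,[0,0,0],-0.14],
    [0,[0,0,0],-0.14],
    [0,[0,0,0],-0.14],
    [0,[0,0,0],-0.14],
    [0,[0,0,0],-0.14],
    [0,[0,0,0],-0.14],
    [0,[0,0,0],-0.02],
    [0,[0,0,0],0]
  ]
}}

```text
time_s: 1.3
ee_pos: [261.0, -567.8, 236.5]
tcp_rot: [3.142, 0.0, -1.573]
force: [-0.1, 0.2, -0.1]
gripper_width: 1.001
finger_force: 0.0
```

Request:
{"api": "send_rows", "payload": {
  "increments": [
    [0,[-3.5,-3.1,0],0],
    [0,[-3.5,-3.1,0],0],
    [0,[-3.5,-3.1,0],0],
    [0,[-3.5,-3.1,0],0],
    [0,[-3.5,-3.1,0],0],
    [0,[-3.5,-3.1,0],0],
    [0,[-4.8,0,0],0],
    [0,[-4.8,0,0],0],
    [0,[-4.8,0,0],0],
    [0,[-4.8,0,0],0],
    [0,[-4.8,0,0],0],
    [0,[-4.8,0,0],0],
    [0,[-4.8,0,0],0],
    [0,[-4.8,0,0],0],
    [0,[-4.8,0,0],0],
    [0,[-4.8,0,0],0],
    [0,[-4.8,0,0],0],
    [0,[-4.8,0,0],0],
    [0,[-4.8,0,0],0],
    [0,[-4.8,0,0],0]
  ]
}}

```text
time_s: 3.3
ee_pos: [446.6, 316.2, 236.9]
tcp_rot: [-3.141, 0.0, -1.573]
force: [1.5, -0.1, -0.0]
gripper_width: 0.996
finger_force: 0.0
```

Request:
{"api": "send_rows", "payload": {
  "increments": [
    [0,[-0.1,0,0],0],
    [0,[0,0,0],0]
  ]
}}

```text
time_s: 3.5
ee_pos: [446.6, 316.1, 236.0]
tcp_rot: [3.141, -0.001, -1.571]
force: [0.2, -0.5, -0.2]
gripper_width: 1.004
finger_force: 0.0
```

```bash
cat >> h.py <<'E'
def whit(w,s,u,v,z):
    """wrist fisheye pixel -> world point at height z"""
    T=np.array(w["T_tool_cam"]); x,y=(u-w["cx"])/w["fx"],(v-w["cy"])/w["fy"]; a=np.hypot(x,y); 
    d=np.array([x/a*np.sin(a),y/a*np.sin(a),np.cos(a)]); M=R.from_euler('xyz',s["tcp_rot"]).as_matrix()
    o=M@T[:3,3]+s["ee_pos"]; d=M@T[:3,:3]@d; return o+d*(z-o[2])/d[2]
def wpix(w,s,p):
    T=np.array(w["T_tool_cam"]); M=R.from_euler('xyz',s["tcp_rot"]).as_matrix()
    q=T[:3,:3].T@(M.T@(np.array(p,float)-s["ee_pos"])-T[:3,3]); r=np.hypot(q[0],q[1]); a=np.arctan2(r,q[2])
    return w["cx"]+w["fx"]*a*q[0]/r, w["cy"]+w["fy"]*a*q[1]/r
E
python3 - <<'E'
from h import *
s=arm.sense();w=arm.camera("wrist");print(s["ee_pos"],s["tcp_rot"],np.round(w["T_tool_cam"],3),w["fx"],w["cx"],w["cy"])
cv2.imwrite("pics/w1.png",w["frame"]);print(wpix(w,s,(448,316,83)),wpix(w,s,(498,42,85)))
E
```

```text
[446.62087201 316.10150758 236.01204915] [ 3.14082140e+00 -8.18693894e-04 -1.57072062e+00] [[ 0.00000e+00 -9.65000e-01 -2.62000e-01  7.09350e+01]
 [ 1.00000e+00  0.00000e+00 -1.00000e-03  8.30000e-02]
 [ 1.00000e-03 -2.62000e-01  9.65000e-01 -1.47971e+02]
 [ 0.00000e+00  0.00000e+00  0.00000e+00  1.00000e+00]] 309.70691628693146 325.2999337911064 195.89732997550536
(np.float64(323.9717655448023), np.float64(185.43387688724422)) (np.float64(275.8183593655206), np.float64(-68.9708401220752))
```

View pics/w1.png

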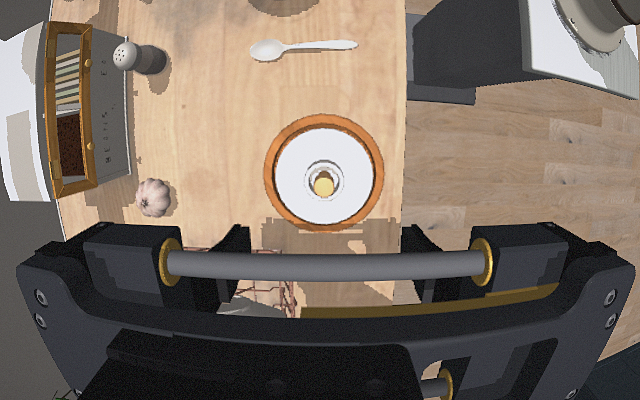

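Wrist view: the knob top is at about (324,187), within 2 px of the prediction at (324,185). The fingers straddle it in x. I'll refine it by mask.

```bash
cat >> h.py <<'E'
def knob(w,s,z,zt=None):
    p=wpix(w,s,z); h=cv2.cvtColor(w["frame"],cv2.COLOR_BGR2HSV); m=cv2.inRange(h,(15,70,190),(35,255,255))
    k=np.zeros_like(m); u,v=int(p[0]),int(p[1]); k[v-20:v+20,u-20:u+20]=m[v-20:v+20,u-20:u+20]
    q=max(cv2.findContours(k,cv2.RETR_EXTERNAL,cv2.CHAIN_APPROX_NONE)[0],key=cv2.contourArea)
    e=cv2.fitEllipse(q); return e,whit(w,s,*e[0],z[2])
E
python3 - <<'E'
from h import *
s=arm.sense();w=arm.camera("wrist")
print(w["frame"][187,324],knob(w,s,(448,316,83)))
h=cv2.cvtColor(w["frame"],cv2.COLOR_BGR2HSV); print(h[187,324])
# lid deck & rest ring
for n,lo,hi,z in(("deck",(0,0,190),(180,40,255),35),("rest",(5,120,60),(18,255,235),28)):
    m=cv2.inRange(h,lo,hi);k=np.zeros_like(m);k[108:237,255:395]=m[108:237,255:395]
    q=max(cv2.findContours(k,cv2.RETR_EXTERNAL,cv2.CHAIN_APPROX_NONE)[0],key=cv2.contourArea);q=cv2.convexHull(q)[:,0]
    P=np.array([whit(w,s,*x,z)[:2] for x in q],np.float32);print(n,cv2.minEnclosingCircle(P),cv2.fitEllipse(P))
E
```

```text
[148 216 231] (((323.5658874511719, 187.75807189941406), (18.589927673339844, 19.105480194091797), 84.24689483642578), array([448.47434302, 317.40472836,  83.        ]))
[ 25  92 231]
deck ((448.480224609375, 317.63702392578125), 56.51619338989258) ((448.53887939453125, 317.5473937988281), (112.40435791015625, 112.72552490234375), 2.3561582565307617)
rest ((448.91217041015625, 316.69940185546875), 71.75247955322266) ((449.0265808105469, 316.6842346191406), (142.8065643310547, 143.07720947265625), 176.79469299316406)
```

Request:
{"api": "send_rows", "payload": {
  "increments": [
    [0,[-0.12,-0.19,3],0],
    [0,[0,0,3],0],
    [0,[0,0,3],0],
    [0,[0,0,3],0],
    [0,[0,0,2],0],
    [0,[0,0,1],0],
    [0,[0,0,0.6],0],
    [0,[0,0,0.4],0],
    [0,[0,0,0],0],
    [0,[0,0,0],0]
  ]
}}

```text
time_s: 4.6
ee_pos: [449.3, 316.7, 77.5]
tcp_rot: [-3.14, 0.001, -1.571]
force: [0.3, -0.6, 0.4]
gripper_width: 0.999
finger_force: 0.0
```

```bash
python3 - <<'E'
from h import *
s=arm.sense();w=arm.camera("wrist");print(s["ee_pos"])
try: print(knob(w,s,(448.5,317.4,83)))
except Exception as e: print(e)
cv2.imwrite("pics/w2.png",w["frame"])
E
```

```text
[449.33786422 316.72285831  77.46847653]
(((324.68341064453125, 247.08163452148438), (12.120599746704102, 16.02076530456543), 70.811767578125), array([449.67339862, 311.20233277,  83.        ]))
```

Request:
{"api": "send_rows", "payload": {
  "increments": [
    [0,[0,0,0.2],0],
    [60,[0,0,0],0],
    [120,[0,0,0],0],
    [150,[0,0,0],0],
    [170,[0,0,0],0],
    [180,[0,0,0],0],
    [190,[0,0,0],0],
    [200,[0,0,0],0],
    [255,[0,0,0],0],
    [255,[0,0,0],0],
    [255,[0,0,0],0],
    [255,[0,0,0],0]
  ]
}}

```text
time_s: 5.85
ee_pos: [448.6, 316.2, 74.5]
tcp_rot: [3.141, -0.0, -1.571]
force: [-1.8, -0.2, 0.6]
gripper_width: 0.24
finger_force: 30.0
```

```bash
python3 - <<'E'
from h import *
s=arm.sense();w=arm.camera("wrist");c=arm.camera("scene");print(s["ee_pos"],s["gripper_width"]*87,s["finger_force"],s["force"])
cv2.imwrite("pics/g1.png",np.hstack([w["frame"][150:350,225:425],cv2.resize(c["frame"][220:340,200:340],(467,400))[:200]*0+cv2.resize(c["frame"][220:340,200:340],(467,200))]))
E
```

```text
[448.59727247 316.23780961  74.48080129] 20.888262374837716 29.994220258668065 [-1.76780409 -0.20407168  0.63443723]
```

View pics/g1.png

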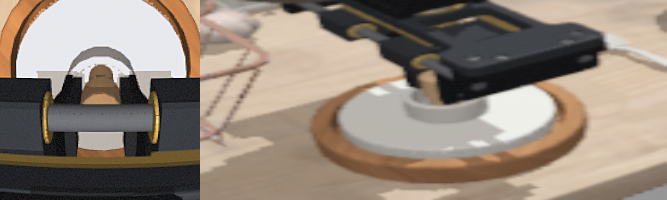

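The crop shows the pads closed on the knob head, standing above the collar. The opening is about 21–22 mm, which matches the head. Lifting.

Request:
{"api": "send_rows", "payload": {
  "increments": [
    [255,[0,0,-0.3],0],
    [255,[0,0,-0.7],0],
    [255,[0,0,-1],0],
    [255,[0,0,-1.5],0],
    [255,[0,0,-2],0],
    [255,[0,0,-2],0],
    [255,[0,0,-2],0],
    [255,[0,0,-1],0],
    [255,[0,0,-0.5],0],
    [255,[0,0,0],0],
    [255,[0,0,0],0],
    [255,[0,0,0],0],
    [255,[0,0,0],0]
  ]
}}

```text
time_s: 7.25
ee_pos: [448.6, 316.1, 183.7]
tcp_rot: [3.14, -0.001, -1.571]
force: [-0.0, 0.2, -4.8]
gripper_width: 0.245
finger_force: 30.0
```

```bash
python3 - <<'E'
from h import *
s=arm.sense();c=arm.camera("scene");print(s["ee_pos"],s["tcp_rot"],s["gripper_width"]*87,s["force"],s["torque"])
w=arm.camera("wrist")
cv2.imwrite("pics/g2.png",np.hstack([cv2.resize(c["frame"][180:340,190:350],(400,400)),cv2.resize(w["frame"][100:350,200:450],(400,400))]))
E
```

```text
[448.63356116 316.05838615 183.6896429 ] [ 3.14042300e+00 -1.30833824e-03 -1.57088973e+00] 21.298749144324756 [-0.04783052  0.20486037 -4.82877195] [0.05641353 0.09088878 0.046486  ]
```

View pics/g2.png

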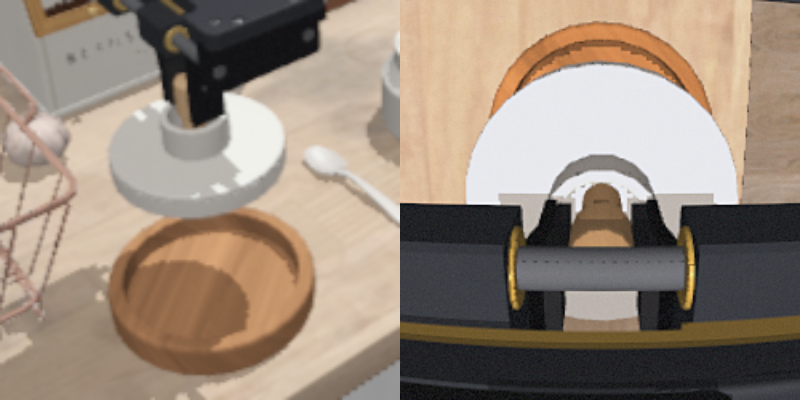

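Both lids came up nested and level, and the rest is empty below them. Moving towards the crock, stopping short for a wrist measurement.

Request:
{"api": "send_rows", "payload": {
  "increments": [
    [255,[0.7,-0.2,0],0],
    [255,[1.5,-0.4,0],0],
    [255,[2,-0.6,0],0],
    [255,[2,-0.6,0],0],
    [255,[2,-0.6,0],0],
    [255,[2,-0.6,0],0],
    [255,[2,-0.6,0],0],
    [255,[2,-0.6,0],0],
    [255,[1.5,-0.4,0],0],
    [255,[1,-0.3,0],0],
    [255,[0.7,-0.1,0],0],
    [255,[0,0,0],0],
    [255,[0,0,0],0]
  ]
}}

```text
time_s: 8.65
ee_pos: [498.9, 142.6, 184.6]
tcp_rot: [-3.141, 0.0, -1.571]
force: [-0.4, -0.2, -5.6]
gripper_width: 0.242
finger_force: 30.0
```

```bash
python3 - <<'E'
from h import *
s=arm.sense();w=arm.camera("wrist");print(s["ee_pos"],s["tcp_rot"],wpix(w,s,(498.5,42,85)))
f=w["frame"];cv2.imwrite("pics/w3.png",cv2.resize(f[:260,190:450],(600,600)))
E
```

```text
[498.92486418 142.59598897 184.5638162 ] [-3.14142330e+00  2.88938357e-04 -1.57066266e+00] (np.float64(326.0570151028453), np.float64(76.75394535838406))
```

View pics/w3.png

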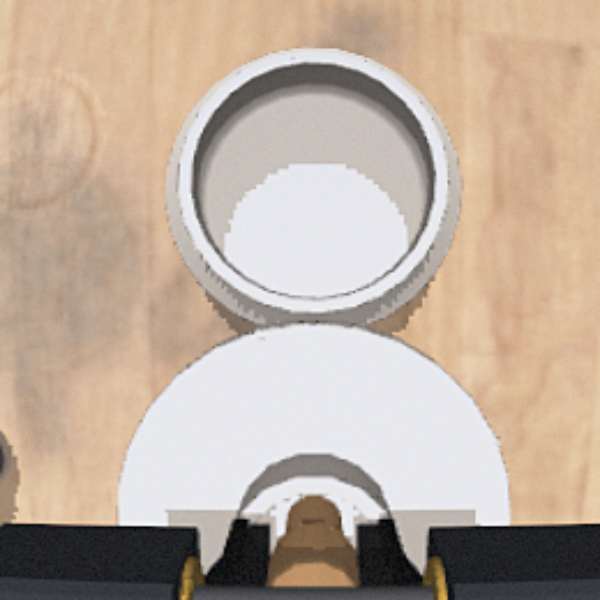

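The rim's inner edge, in crop pixels, runs 192–437 in u and 62–298 in v. The lid's front arc runs from (120,500) over (315,323) to (508,500). I'll cast both to world.

```bash
python3 - <<'E'
from h import *
s=arm.sense();w=arm.camera("wrist");k=260/600
print(s["ee_pos"])
h=cv2.cvtColor(w["frame"],cv2.COLOR_BGR2HSV)
def fit(P):
    P=np.array(P);A=np.c_[2*P,np.ones(len(P))];q=np.linalg.lstsq(A,(P**2).sum(1),rcond=None)[0];return q[:2].round(1),round(2*float(np.sqrt(q[2]+q[0]**2+q[1]**2)),1)
I=[(192,180),(437,180),(314,62),(314,298)]
print("rim hand (84)",fit([whit(w,s,190+x*k-.3,y*k-.3,85)[:2] for x,y in I]))
m=cv2.inRange(h,(0,0,195),(180,25,255))
# rim: bright ring, radial scan from the centre, outermost bright pixel
g=cv2.cvtColor(w["frame"],cv2.COLOR_BGR2GRAY).astype(int)
c0=wpix(w,s,(498.5,42,85));
if 1:
    O=[];Iq=[]
    for a in np.arange(0,2*np.pi,.05):
        # project nominal radii and search the strongest dark->bright step near 42 mm
        r=np.arange(38,46.5,.25); uv=[wpix(w,s,(498.5+q*np.cos(a),42+q*np.sin(a),85)) for q in r]
        v=cv2.remap(g.astype(np.float32),np.float32([x[0] for x in uv])[None],np.float32([x[1] for x in uv])[None],1)[0]
        d=v[4:]-v[:-4]; i=d.argmax()
        if d[i]>25: Iq.append((498.5+r[i+2]*np.cos(a),42+r[i+2]*np.sin(a)))
    Iq=np.array(Iq)
    for _ in range(3):
        c,D=fit(Iq); e=abs(np.hypot(*(Iq-c).T)-D/2); Iq=Iq[e<max(0.6,np.median(e)*2)]
    print("rim inner (84)",c,D,len(Iq))
# lid arc
q=[]
for x in range(235,420,4):
    col=np.where(m[140:215,x]>0)[0]
    if len(col): q.append(whit(w,s,x,140+col[0]-.5,144.5)[:2])
q=np.array(q)
for _ in range(4):
    c,D=fit(q);e=abs(np.hypot(*(q-c).T)-D/2);q=q[e<max(.6,np.median(e)*2)]
print("deck (114)",c,D,len(q))
E
```

```text
[498.89418842 142.81884607 184.55453291]
rim hand (84) (array([498.6,  42.2]), 83.9)
rim inner (84) [499.1  42.3] 84.0 126
deck (114) [498.8 144.1] 112.3 42
```

The measurements agree: rim (498.9, 42.3) with diameter 84, and lid centre about (498.8, 143.8). So the pair goes 101.5 mm along −y, then down about 50 mm.

Request:
{"api": "send_rows", "payload": {
  "increments": [
    [255,[0.7,0,0],0],
    [255,[1.5,0,0],0],
    [255,[2,0,0],0],
    [255,[2,0,0],0],
    [255,[2,0,0],0],
    [255,[1.2,0,0],0],
    [255,[0.75,0,0],0],
    [255,[0,0,0],0],
    [255,[0,0,0],0],
    [255,[0,0,1],0],
    [255,[0,0,1],0],
    [255,[0,0,1],0],
    [255,[0,0,0.8],0],
    [255,[0,0,0.5],0],
    [255,[0,0,0.3],0],
    [255,[0,0,0],0],
    [255,[0,0,0],0]
  ]
}}

```text
time_s: 10.45
ee_pos: [499.2, 40.9, 138.8]
tcp_rot: [-3.141, 0.0, -1.571]
force: [0.2, 0.8, -4.6]
gripper_width: 0.241
finger_force: 30.0
```

Request:
{"api": "send_rows", "payload": {
  "increments": [
    [255,[0,0,0.1],0],
    [255,[0,0,0.1],0],
    [255,[0,0,0],0]
  ]
}}

```text
time_s: 10.75
ee_pos: [498.9, 40.8, 136.6]
tcp_rot: [-3.142, 0.0, -1.571]
force: [-0.0, 0.9, -3.6]
gripper_width: 0.244
finger_force: 30.0
```

Request:
{"api": "send_rows", "payload": {
  "increments": [
    [255,[0,0,0.1],0],
    [255,[0,0,0.1],0],
    [255,[0,0,0],0]
  ]
}}

```text
time_s: 11.05
ee_pos: [498.8, 40.8, 134.4]
tcp_rot: [3.141, -0.0, -1.571]
force: [-0.5, -0.2, -4.6]
gripper_width: 0.244
finger_force: 30.0
```

Request:
{"api": "send_rows", "payload": {
  "increments": [
    [255,[0,0,0.1],0],
    [255,[0,0,0],0]
  ]
}}

```text
time_s: 11.25
ee_pos: [499.0, 40.9, 133.6]
tcp_rot: [-3.141, 0.0, -1.571]
force: [0.5, 0.3, -4.5]
gripper_width: 0.245
finger_force: 30.0
```

Request:
{"api": "send_rows", "payload": {
  "increments": [
    [255,[0,0,0.05],0],
    [255,[0,0,0.05],0],
    [255,[0,0,0],0]
  ]
}}

```text
time_s: 11.55
ee_pos: [498.9, 40.9, 133.4]
tcp_rot: [-3.141, -0.0, -1.57]
force: [-3.7, 0.4, 4.1]
gripper_width: 0.242
finger_force: 30.0
```

Request:
{"api": "send_rows", "payload": {
  "increments": [
    [255,[0,0,0.05],0],
    [255,[0,0,0],0]
  ]
}}

```text
time_s: 11.75
ee_pos: [499.0, 40.9, 133.4]
tcp_rot: [-3.141, -0.0, -1.57]
force: [-5.0, 1.5, 7.6]
gripper_width: 0.243
finger_force: 30.0
```

Contact came at TCP z 133.4 (expected 133.5), with the weight off the arm. Letting go and rising.

Request:
{"api": "send_rows", "payload": {
  "increments": [
    [200,[0,0,0],0],
    [170,[0,0,0],0],
    [120,[0,0,0],0],
    [60,[0,0,0],0],
    [0,[0,0,0],0],
    [0,[0,0,0],0],
    [0,[0,0,0],0],
    [0,[0,0,0],0],
    [0,[0,0,-1],0],
    [0,[0,0,-2],0],
    [0,[0,0,-3],0],
    [0,[0,0,-3],0],
    [0,[0,0,-1],0],
    [0,[0,0,0],0],
    [0,[0,0,0],0]
  ]
}}

```text
time_s: 13.25
ee_pos: [498.2, 40.8, 231.2]
tcp_rot: [3.14, 0.0, -1.571]
force: [0.4, 0.4, 0.2]
gripper_width: 0.999
finger_force: 0.0
```

```bash
python3 - <<'E'
from h import *
s=arm.sense();w=arm.camera("wrist");c=arm.camera("scene");print(s["ee_pos"],s["tcp_rot"])
kp=wpix(w,s,(499,42,142));print(kp)
try: print(knob(w,s,(499,42,142)))
except Exception as e: print(e)
h=cv2.cvtColor(w["frame"],cv2.COLOR_BGR2HSV)
m=cv2.inRange(h,(0,0,190),(180,30,255)); q=[]
c0=wpix(w,s,(499,42,94));print(c0)
cv2.imwrite("pics/w4.png",np.hstack([cv2.resize(w["frame"][60:310,200:450],(400,400)),cv2.resize(c["frame"][140:260,310:430],(400,400))]))
E
```

```text
[498.18832464  40.75293112 231.23957424] [ 3.14005970e+00  1.26135463e-04 -1.57116585e+00]
(np.float64(324.25870959810567), np.float64(205.20056052297326))
(((324.2885437011719, 205.10693359375), (22.648540496826172, 24.194265365600586), 96.38067626953125), array([498.97602985,  41.92166374, 142.        ]))
(np.float64(324.38958269453116), np.float64(190.48068644682775))
```

View pics/w4.png

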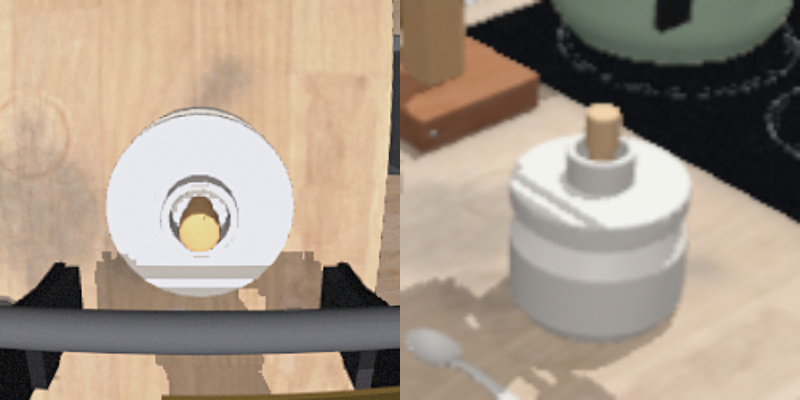

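The pair is seated level on the crock, with the knob at (499.0, 41.9). I'll measure the deck circle for the outer lid's own centre.

```bash
python3 - <<'E'
from h import *
s=arm.sense();w=arm.camera("wrist")
g=cv2.cvtColor(w["frame"],cv2.COLOR_BGR2HSV)[:,:,1].astype(np.float32)
def fit(P):
    A=np.c_[2*P,np.ones(len(P))];q=np.linalg.lstsq(A,(P**2).sum(1),rcond=None)[0];return q[:2].round(1),round(2*float(np.sqrt(q[2]+q[0]**2+q[1]**2)),1)
Q=[]
for a in np.arange(-np.pi-.7,.7,.04):   # side away from the gripper (-y)
    r=np.arange(51,63,.25); uv=[wpix(w,s,(499+q*np.cos(a),42+q*np.sin(a),94)) for q in r]
    v=cv2.remap(g,np.float32([x[0] for x in uv])[None],np.float32([x[1] for x in uv])[None],1)[0]
    d=v[4:]-v[:-4];i=d.argmax()
    if d[i]>25: Q.append((499+r[i+2]*np.cos(a),42+r[i+2]*np.sin(a)))
Q=np.array(Q)
for _ in range(4):
    c,D=fit(Q);e=abs(np.hypot(*(Q-c).T)-D/2);Q=Q[e<max(.6,np.median(e)*2)]
print("deck (114)",c,D,len(Q)); print(s["ee_pos"])
E
```

```text
deck (114) [499.   41.8] 113.2 77
[497.9952168   40.58657438 230.531634  ]
```

Request:
{"api": "send_rows", "payload": {
  "increments": [
    [0,[-0.1,0,0],0],
    [0,[0,0,2],0],
    [0,[0,0,2.5],0],
    [0,[0,0,2.5],0],
    [0,[0,0,2],0],
    [0,[0,0,1.2],0],
    [0,[0,0,0.8],0],
    [0,[0,0,0.5],0],
    [0,[0,0,0.3],0],
    [0,[0,0,0],0],
    [0,[0,0,0],0]
  ]
}}

```text
time_s: 14.5
ee_pos: [499.3, 42.0, 114.6]
tcp_rot: [-3.141, 0.0, -1.571]
force: [0.3, 0.1, -0.1]
gripper_width: 1.0
finger_force: 0.0
```

Request:
{"api": "send_rows", "payload": {
  "increments": [
    [0,[0,0,0.2],0],
    [40,[0,0,0],0],
    [80,[0,0,0],0],
    [90,[0,0,0],0],
    [100,[0,0,0],0],
    [110,[0,0,0],0],
    [120,[0,0,0],0],
    [130,[0,0,0],0],
    [160,[0,0,0],0],
    [255,[0,0,0],0],
    [255,[0,0,0],0],
    [255,[0,0,0],0]
  ]
}}

```text
time_s: 15.7
ee_pos: [498.9, 41.8, 112.0]
tcp_rot: [3.142, -0.0, -1.571]
force: [-0.7, 0.0, 1.2]
gripper_width: 0.495
finger_force: 30.0
```

Gripped the collar (43–44 mm) with little side force. Lifting straight up.

Request:
{"api": "send_rows", "payload": {
  "increments": [
    [255,[0,0,-0.1],0],
    [255,[0,0,-0.2],0],
    [255,[0,0,-0.4],0],
    [255,[0,0,-0.6],0],
    [255,[0,0,-0.8],0],
    [255,[0,0,-1],0],
    [255,[0,0,-1],0],
    [255,[0,0,-1],0],
    [255,[0,0,-1],0],
    [255,[0,0,-1],0],
    [255,[0,0,-1],0],
    [255,[0,0,-0.8],0],
    [255,[0,0,-0.6],0],
    [255,[0,0,-0.3],0],
    [255,[0,0,0],0],
    [255,[0,0,0],0],
    [255,[0,0,0],0],
    [255,[0,0,0],0]
  ]
}}

```text
time_s: 17.5
ee_pos: [498.7, 41.8, 209.6]
tcp_rot: [3.141, -0.0, -1.571]
force: [0.3, 0.9, -2.9]
gripper_width: 0.494
finger_force: 30.0
```

```bash
python3 - <<'E'
from h import *
s=arm.sense();c=arm.camera("scene");print(s["ee_pos"],s["tcp_rot"],s["gripper_width"]*87,s["force"],s["finger_force"])
cv2.imwrite("pics/f.png",cv2.resize(c["frame"][100:260,280:450],(638,600)))
E
```

```text
[498.72575791  41.76750186 209.64656799] [ 3.14072626e+00 -3.02083555e-04 -1.57083612e+00] 42.966754143606316 [ 0.3332314   0.8565661  -2.90529461] 29.999659778550267
```

View pics/f.png

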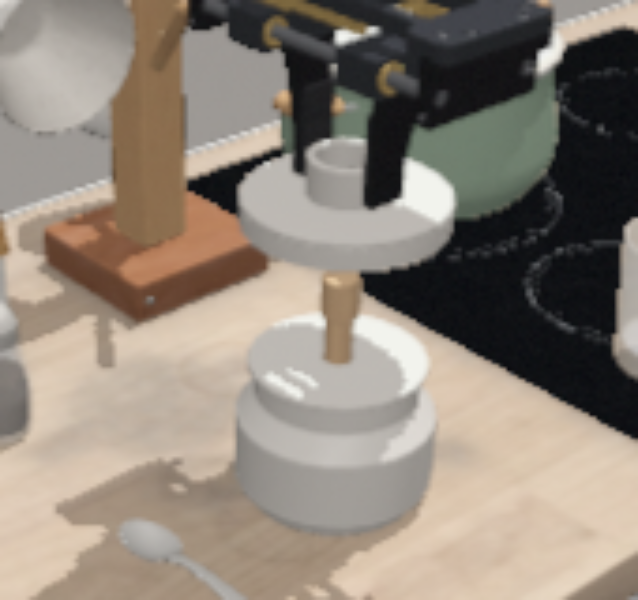

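The outer lid is held level at about z 175, well above the knob, and the inner lid sits undisturbed in the upright crock. Handing in.

```bash
python3 -c "
from cell import arm
print(arm.sign_off())"
```

```text
the job is handed in; nothing more can be done
None
```

I seated the nested pair on the crock and let go, then lifted the outer lid off by its collar. I handed the job in at about 17.5 s with that lid held level about 30 mm above the knob and the inner lid left seated; no verdict was returned.

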